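# Draw a knock-down rail joint tight with its cam lock

## Task

Try out the knock-down joint: lay the loose rail between the two guide strips of the board with its headed post towards the cam, slide it under the open hook until its end meets the rubber buffer, and then swing the cam lever a quarter turn until it lies in line with the timber, so that the hook catches the post and draws the two pieces of timber tight together. Bring the rail in while the lever is still open, let go of everything when the joint is locked, and leave the other things on the bench where they are.

Things in the scene. Friction and masses are not known exactly. Their poses are not given: they have to be found in the camera images.
- jig: Plywood board 280x94x10 mm fixed on the bench. Origin on the bench surface under the joint face, on the centre line. x along the timber, from the open channel to the fixed timber; y left, z up. Board x -170..110 mm. Fixed timber 110x50x30 mm on it, x 0 (joint face)..110, top 40 mm over the bench. When tight, the rail's origin is at (-55, 0, 10) mm here, its x along this x.
- jig_channel (a point): Middle of the channel floor where the rail lies, on the board's top (10 mm over the bench), 60 mm before the joint face; axes as the board. Guide strips on both sides, from 150 to 15 mm before the joint face, tops 24 mm over the bench, inner faces 56 mm apart, 13 mm thick.
- buffer_face (a point): Centre of the rubber face of the spring buffer in the fixed timber's end, 32 mm over the bench; 26 mm wide, 12 mm tall. It stands 4 mm proud of the joint face and pushes back 0.6 N per mm, 2.4 N when pressed flush.
- rail: Loose timber rail 110 (x) x 50 (y) x 30 (z) mm, about 0.26 kg. Origin at the centre of its underside, x along its length towards the end with the headed post, y across, z up. Post end face at x = +55 mm. A 2 mm steel plate lies on top, x 20..54 mm. Grasp it across its 50 mm width.
- rail_post (a point): Steel keeper post on the rail, 8 mm thick with a 13 mm head, on the centre line 14 mm back from the end face. This point is on its axis, 38 mm above the rail's underside; the head's top is at 52 mm.
- cam (a joint): Cam and lever angle, rad: 0 = open, lever square across the timber (towards the board's -y); 1.57 = closed, at its stop, lever in line with the timber (towards the board's +x, away from the rail). Closing turns counterclockwise from above. Starts at -0.2..0.06; stays where left (friction 0.06 N m).
- cam_hook (a point): Tip of the cam's spiral hook, 8 mm steel bar 47.5 to 55.5 mm over the bench. Open, it overhangs the channel up to 35 mm before the joint face: lay the rail in further back and slide it under. At angles under 0.1 it lets the post by; on closing it catches a post whose rail end is up to 8 mm from the joint face, draws it in, and has it fully drawn from about 1.35 rad.
- cam_pivot (a point): Vertical axis of the cam, 16 mm beyond the joint face (x = 16, y = 0 mm of the board); this point is 51.5 mm over the bench.
- cam_knob (a point): Centre of the upright round wooden knob at the lever's end: 18 mm thick, 31 mm tall (51.5 to 82.5 mm over the bench, this point at 67.5), 65 mm from the cam axis. It is fixed to the lever and turns with it; best pushed round from behind with closed fingers.
- bench_dog: Bystander: upright round hardwood bench dog, 40 mm thick, 56 mm tall; origin at the centre of its underside.
- rule: Bystander: folded yellow rule, 16 x 203 x 13 mm, length along its y; origin at the centre of its underside.

How it is judged:
By the outcome, as a careful person would: the job done as asked, in the order asked, and still so for the second after the job is handed in, with the robot touching nothing.
It also fails if it takes over 53 s, if anything falls off the work surface, if the arm or the gripper's body presses on something with over 40 N, if the wrist force passes 120 N, or if a joint passes its speed limit or range.

## Robot

A 6-joint arm with a two-finger parallel gripper is mounted at the origin on a cart in front of the work surface, level with it; the furniture and walls round the work are solid. World frame = base frame: x ahead of the robot, y to its left, z up, the work surface at z = 0. Lengths are in m, angles in rad, forces in N, time in s.
With the tool pointing down it reaches from about 0.3 to 0.875 m from the base axis. Payload 6.4 kg.
Tool frame: the origin (TCP) lies at the very end of the fingers, on their centre line; the grasp point (between the pads) lies 19 mm behind it; z points along the fingers, y is the line along which they close (so a half turn about z gives the same grasp; the last joint's range is limited). The gripper opens to 88 mm and grips with 3 to 60 N. Pads are 18 mm wide; open, the fingers measure 123 mm over their backs; the gripper's body (75 mm by 187 mm) begins 45 mm behind the grasp point.
Start: joints at [0.954, 0.181, 1.607, -0, 1.354, -0.206], TCP at [0.23, 0.527, 0.239] pointing down, gripper open.
Joint ranges: [-2.99, 2.99], [-0.89, 2.07], [0.3, 2.58], [-1.14, 4.28], [0, 2.63], [-3.12, 3.12]. Speed limits (rad/s): [2.57, 2.57, 3.01, 3.14, 3.14, 3.14].

## Interface

Orientations are given as a unit quaternion [w, x, y, z].
In Python, from rig import r gives the robot as it stands. Calls block until the motion is done:
- r.movep(position, orientation): joint-space move of the TCP to a pose.
- r.move_straight(position, max_speed=0.15, rot=None): straight line of the TCP; rot=None keeps the orientation; max_speed is the mean speed in m/s.
- r.set_joints(angles): joint-space move.
- r.let_go() and r.close(effort=None): open the fingers fully, or close them until they stop; effort is the grip in N (None keeps the last).
- r.hold(seconds).
- r.ik(position, orientation): joint angles nearest the present ones, or None.
- r.observe(): the state.
- r.grab_frame(name): name is "scene" or "top" or "wrist"; returns a dict with "img" (480x640x3 uint8, red, green, blue), "depth" (480x640 float32, m along the optical axis (not along the pixel's ray), 0 where there is no reading), "fx", "fy", "cx", "cy" (pixels), "distortion" ([k1, k2, p1, p2, k3] as OpenCV has them; the pictures are not rectified), "world_from_camera" (4x4, takes a point from camera to world coordinates). Camera axes: x right, y down, z forward; pixel columns grow to the right and rows downward; lengths in m; the calibration is good to about 2 mm. A picture is of the moment at which its call begins.
A pose or a line that the arm cannot do raises r.Unreachable and nothing moves.
- r.sign_off(): hands the job in; it is judged then, once.
The state is a dict: "time": time; "joint_positions": joint angles; "joint_vel": joint speeds; "joint_torque": joint torques, N m; "eef_pos": TCP position; "eef_rot": TCP orientation; "force": force on the tool from outside, world axes, zero at the start; "ft_torque": the same for the moment, N m; "finger_gap": finger opening in m; "grip_force": force on a finger pad.
Only numpy, scipy, OpenCV 4.12 (cv2) and the standard library are available. Lean on these libraries where they do the work, as an engineer would, in place of code of your own. Each camera call takes 0.05 s, during which the arm holds its last target. There are 200 camera calls.

## Working session

There is one attempt and no reset: what is moved stays moved. The work goes in short steps, each a Python script; the robot and the scene stay as the last script left them, time stands still between calls to the robot, and variables do not carry over. Pictures are saved under pics/ and viewed, at most 10 in all, crops included, and the job is handed in when it is done.

```bash
mkdir -p pics; ls; python3 - <<'E'
from rig import r
import cv2,numpy as np
for n in ["top","scene"]:
    f=r.grab_frame(n); np.savez(f"{n}0.npz",**f)
    cv2.imwrite(f"pics/{n}0.png",f["img"][...,::-1])
    print(n,f["fx"],f["fy"],f["cx"],f["cy"],f["distortion"],np.round(f["world_from_camera"],3).tolist())
s=r.observe();print(s["time"],s["eef_rot"],s["force"])
E
```

```text
pics
top 483.9559381573247 483.9559381573247 307.39481761883894 237.02888018942593 [-0.03704832  0.          0.          0.          0.        ] [[-0.022, -0.986, 0.163, 0.357], [-1.0, 0.024, 0.011, 0.234], [-0.015, -0.163, -0.987, 0.917], [0.0, 0.0, 0.0, 1.0]]
scene 436.5440946876098 436.5440946876098 316.0782663300454 239.84618541253812 [-0.07473476  0.          0.          0.          0.        ] [[0.666, -0.578, 0.472, 0.091], [-0.746, -0.527, 0.406, -0.125], [0.014, -0.623, -0.782, 0.726], [0.0, 0.0, 0.0, 1.0]]
0.1 [-3.05908391e-04  2.03965062e-01  9.78977866e-01 -7.05342316e-04] [-0.74390731 -0.4085865  -0.03670261]
```

View pics/top0.png

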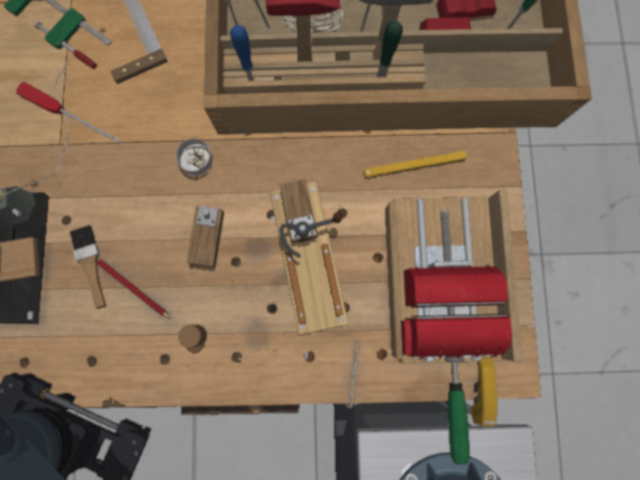

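View pics/scene0.png

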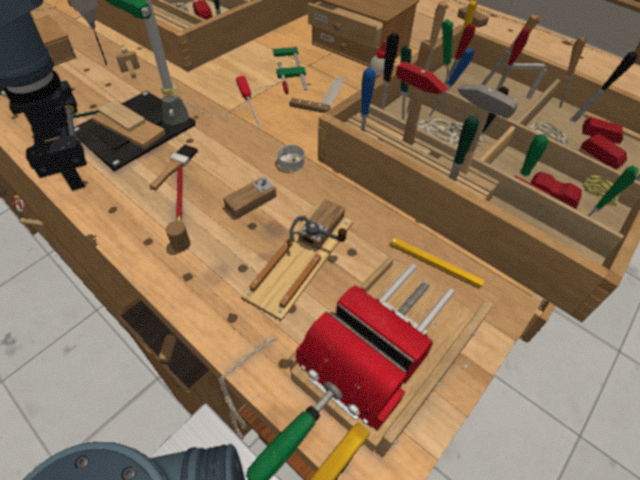

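The top view shows the rail at about (205,237) with its post end up at (207,215). The jig runs from (322,328) up to (298,182), its cam is at (302,229) and its knob at (340,214). The rule is at (415,165) and the dog at (192,336).

```bash
cat > h.py <<'E'
import numpy as np,cv2
def cloud(f):
    K=np.array([[f["fx"],0,f["cx"]],[0,f["fy"],f["cy"]],[0,0,1.]]);h,w=f["depth"].shape
    uv=np.stack(np.meshgrid(np.arange(w),np.arange(h)),-1).reshape(-1,1,2).astype(float)
    n=cv2.undistortPoints(uv,K,np.array(f["distortion"])).reshape(h,w,2)
    d=f["depth"].astype(float);c=np.dstack([n*d[...,None],d]);M=np.array(f["world_from_camera"])
    P=c@M[:3,:3].T+M[:3,3];P[d==0]=np.nan;return P
def rect(p):
    c,s,a=cv2.minAreaRect((p*1000).astype(np.float32));return np.round(c,1),np.round(s,1),round(a,1)
E
python3 - <<'E'
from h import *
f=dict(np.load("top0.npz"));P=cloud(f);Z=P[...,2]
def sub(u0,u1,v0,v1,z0,z1):
    q=P[v0:v1,u0:u1].reshape(-1,3);return q[(q[:,2]>z0)&(q[:,2]<z1)]
print("bench",np.nanmedian(Z[260:320,130:180]))
for n,a in dict(rail=(180,230,195,280,.022,.040),railpost=(180,230,195,280,.041,.07),board=(265,355,170,340,.005,.015),strips=(265,355,235,340,.018,.03),timber=(265,330,170,232,.035,.045),jigall=(265,355,170,340,.005,.045),hi=(265,360,170,260,.046,.06),knob=(325,360,195,230,.072,.095),dog=(170,215,315,355,.045,.07),rule=(355,475,145,185,.006,.02)).items():
    q=sub(*a);print(n,len(q),q[:,2].mean().round(4) if len(q) else 0,rect(q[:,:2]),np.round(np.median(q,0)*1000,1)) if len(q)>3 else print(n,len(q))
img=f["img"][165:345,175:365,::-1]
cv2.imwrite("pics/c1.png",cv2.resize(img,None,fx=3.3,fy=3.3,interpolation=cv2.INTER_CUBIC))
E
```

```text
bench 0.00026368150248845534
rail 1534 0.0303 (array([512.4, 437.1]), array([ 51.6, 108.3]), 81.6) [509.9 436.4  30.3]
railpost 38 0.0511 (array([551.6, 430.7]), array([11., 11.]), 79.7) [551.7 430.6  50.9]
board 4462 0.0098 (array([486. , 232.8]), array([307.1, 133.5]), 7.7) [439.8 233.9   9.8]
strips 1028 0.0234 (array([427.7, 235.7]), array([148.6,  82.3]), 10.9) [419.9 232.2  23.4]
timber 1167 0.0401 (array([558.5, 260.3]), array([101.3,  49.9]), 10.7) [567.  261.6  40. ]
jigall 6850 0.0178 (array([486. , 232.8]), array([307.1, 133.5]), 7.7) [459.1 242.2  11. ]
hi 525 0.0548 (array([516.7, 248.9]), array([66.1, 97.7]), 42.7) [516.6 258.2  54.8]
knob 80 0.0805 (array([531.3, 189.3]), array([17.4, 15.6]), 46.8) [530.2 189.9  81. ]
dog 437 0.0556 (array([328.5, 455.5]), array([38.3, 40.1]), 0.1) [328.7 454.7  55.9]
rule 844 0.0119 (array([647.3,  31.1]), array([ 17.4, 202.4]), 9.9) [646.1  34.2  12. ]
```

View pics/c1.png

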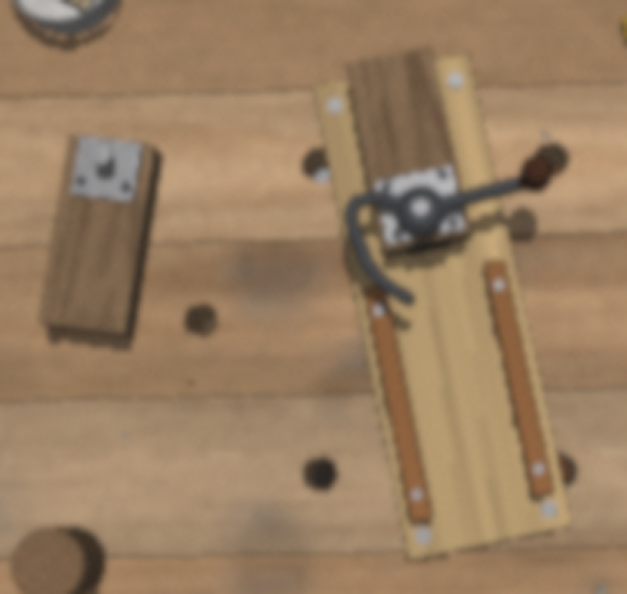

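Close-up: the rail's post is at crop (104,162). The hook tip at (410,300) is open and the lever points right to the knob at (545,165). Next I fit the rail and jig poses by template on the height map, then check that every planned pose is reachable.

```bash
cat >> h.py <<'E'
from scipy.optimize import minimize
def jmodel(x,y):
    z=np.zeros_like(x);a=abs(y)
    z[(x>-.170)&(x<.110)&(a<.047)]=.01
    z[(x>-.150)&(x<-.015)&(a>.028)&(a<.041)]=.024
    z[(x>0)&(x<.110)&(a<.025)]=.040
    return z
def rmodel(x,y):
    z=np.zeros_like(x);z[(abs(x)<.055)&(abs(y)<.025)]=.03
    z[(x>.02)&(x<.054)&(abs(y)<.024)]=.032
    return z
def fit(P,model,p0,zmax,R):
    q=P.reshape(-1,3);q=q[np.isfinite(q).all(1)];q=q[(np.hypot(*(q[:,:2]-p0[:2]).T)<R)&(q[:,2]<zmax)&(q[:,2]>-.01)]
    def c(p):
        s=0
        co,si=np.cos(p[2]),np.sin(p[2]);d=q[:,:2]-p[:2]
        return np.minimum(abs(q[:,2]-model(co*d[:,0]+si*d[:,1],-si*d[:,0]+co*d[:,1])),.01).mean()*1e4
    best=min((minimize(c,p0,method="Nelder-Mead",options=dict(initial_simplex=np.array(p0)+k*np.array([[0,0,0],[.006,0,0],[0,.006,0],[0,0,.05]]),xatol=1e-5,fatol=1e-5)) for k in(1,-1,.5,-.5)),key=lambda m:m.fun)
    return best.x,best.fun
def world(p,l):  # local point -> world
    c,s=np.cos(p[2]),np.sin(p[2]);return np.array([p[0]+c*l[0]-s*l[1],p[1]+s*l[0]+c*l[1],l[2]])
def rot(phi): # tool down with tool y at world angle phi
    a=(phi+np.pi/2)/2;return [0.,np.cos(a),np.sin(a),0.]
E
python3 - <<'E'
from h import *
from rig import r
for n in ("top","scene"):
    P=cloud(dict(np.load(n+"0.npz")))
    j,cj=fit(P,jmodel,[.506,.249,.187],.045,.19);k,ck=fit(P,rmodel,[.511,.437,-.15],.036,.08)
    print(n,"jig",np.round(j,4),cj,"rail",np.round(k,4),ck)
    q=P.reshape(-1,3);q=q[(q[:,2]>.072)&(q[:,2]<.09)];pv=world(j,[.016,0,0])
    q=q[np.hypot(*(q[:,:2]-[.531,.189]).T)<.03]; c,s,a=rect(q[:,:2]);d=np.array(c)/1000-pv[:2]
    print("knob",c,s,len(q),"r",np.hypot(*d),"cam",np.arctan2(d[1],d[0])-j[2]+np.pi/2,"post",world(k,[.041,0,0])[:2])
    if n=="top": J,K=j,k
np.save("poses.npy",[J,K])
H=np.pi/2
for nm,p,l,ph in [("rail",K,[-.018,0,.017],H),("lay",J,[-.12,0,.027],H),("end",J,[-.077,0,.027],H),("k0",J,[-.003,-.065,.06],-H),("k0b",J,[-.003,-.065,.06],H),("k1",J,[.081,-.02,.06],0),("k1b",J,[.081,-.02,.06],np.pi)]:
    for half in (0,np.pi):
        print(nm,half>0,np.round(r.ik(world(p,l),rot(p[2]+ph+half)),2))
E
```

```text
top jig [0.5017 0.2496 0.1865] 19.49172041036187 rail [ 0.5132  0.4373 -0.1544] 16.414737391941507
knob [531.3 189.3] [17.4 15.6] 80 r 0.06482678352615155 cam 0.029866357179304526 post [0.55373528 0.43095881]
scene jig [0.5014 0.2485 0.1839] 21.398983275871224 rail [ 0.5114  0.4353 -0.1537] 25.79732629137615
knob [530.8 187.4] [14.6 15.6] 71 r 0.06547542607421915 cam 0.026384804520596106 post [0.55195226 0.42907082]
rail False [ 0.55  0.63  1.49 -0.    1.03 -0.87]
rail True [ 0.55  0.63  1.49 -0.    1.03  2.27]
lay False [ 0.27  0.23  2.06 -0.    0.86 -1.49]
lay True [ 0.27  0.23  2.06 -0.    0.86  1.65]
end False [ 0.26  0.3   1.96 -0.    0.88 -1.5 ]
end True [ 0.26  0.3   1.96 -0.    0.88  1.64]
k0 False [ 0.13  0.34  1.81 -0.    0.99  1.51]
k0 True [ 0.13  0.34  1.81 -0.    0.99 -1.63]
k0b False [ 0.13  0.34  1.81 -0.    0.99 -1.63]
k0b True [ 0.13  0.34  1.81 -0.    0.99  1.51]
k1 False [ 0.21  0.51  1.57 -0.    1.07  0.02]
k1 True [ 0.21  0.51  1.57 -0.    1.07 -3.12]
k1b False [ 0.21  0.51  1.57 -0.    1.07 -3.12]
k1b True [ 0.21  0.51  1.57 -0.    1.07  0.02]
```

```bash
python3 - <<'E'
from h import *
from rig import r
J=np.array([.5016,.249,.1853]);K=np.array([.5123,.4363,-.154]);np.save("poses.npy",[J,K])
q=rot(K[2]+np.pi/2);l=[-.018,0]
r.movep(world(K,l+[.13]),q)
r.move_straight(world(K,l+[.017]),.12)
r.close(30);s=r.observe();print(s["finger_gap"],s["grip_force"],s["time"],s["eef_pos"])
r.move_straight(world(K,l+[.10]),.12)
r.movep(world(J,[-.120,0,.10]),rot(J[2]+np.pi/2))
r.move_straight(world(J,[-.120,0,.045]),.12)   # rail underside 28 mm: just above strips (24)
s=r.observe();print(s["finger_gap"],s["force"],s["time"],s["eef_pos"])
for n in("top","wrist"):
    f=r.grab_frame(n);np.savez(n+"1.npz",**f);
    if n=="wrist":cv2.imwrite("pics/w1.png",f["img"][...,::-1])
    P=cloud(f);q=P.reshape(-1,3);q=q[(q[:,2]>.072)&(q[:,2]<.09)&(np.hypot(*(q[:,:2]-world(J,[-.06,0,0])[:2]).T)<.025)]
    if len(q):print(n,"posthead",len(q),q.mean(0))
print("exp post",world(J,[-.102+.041,0,.08]))
E
```

```text
0.04959749019627743 29.999740719795227 3.0 [0.49451658 0.43901868 0.01711386]
0.04959675727011287 [ 0.00882266 -0.24786278 -2.32398623] 5.4 [0.38413535 0.22730534 0.04514444]
exp post [0.44164426 0.23776127 0.08      ]
```

View pics/w1.png

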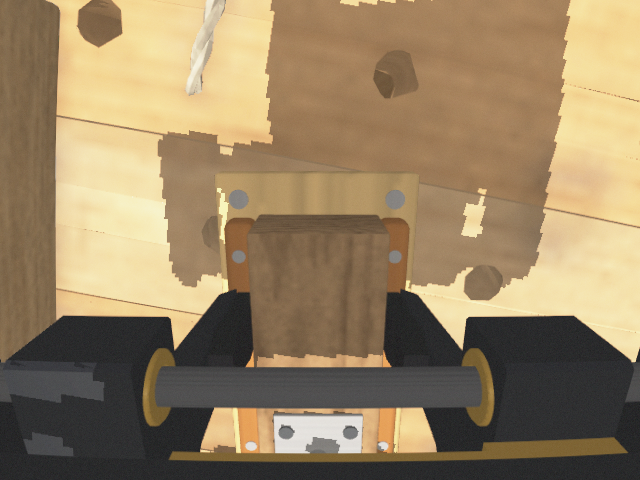

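The wrist view shows the rail centred over the channel: rail edges at columns 249 and 387, strip outer edges at 225 and 410. Now I lower it until it touches, then slide it in.

```bash
cat > go2.py <<'E'
from h import *
from rig import r
J,K=np.load("poses.npy")
r.move_straight(world(J,[-.120,0,.030]),.08);b=np.array(r.observe()["force"])
print(b)
z=.030
while z>.0250:
    z-=.0005;r.move_straight(world(J,[-.120,0,z]),.03);d=np.array(r.observe()["force"])-b
    if d[2]>2.5:break
print("z",z,d)
u=world([0,0,J[2]],[1,0,0])
s0=np.array(r.observe()["force"])@u
x=-.120
while x<-.060:
    st=.006 if x<-.088 else .001
    x+=st;r.move_straight(world(J,[x,0,z]),.05);f=np.array(r.observe()["force"]);d=f@u-s0
    if st<.002: print(round(x,4),d.round(2),f[2].round(2))
    if d<-6 :break
s=r.observe();print(x,s["time"],s["force"],s["eef_pos"])
f=r.grab_frame("top");cv2.imwrite("pics/t2.png",cv2.resize(f["img"][165:345,235:365,::-1],None,fx=3.3,fy=3.3,interpolation=cv2.INTER_CUBIC))
E
python3 go2.py
```

```text
[-0.67981955 -0.31974337 -2.11578126]
z 0.026499999999999996 [-2.21428432  0.05374554  9.38516565]
-0.083 1.84 -1.83
-0.082 3.15 -2.98
-0.081 2.49 -2.33
-0.08 2.29 -3.2
-0.079 4.1 -2.95
-0.078 3.24 -3.03
-0.077 2.91 -2.09
-0.076 2.98 -2.3
-0.075 2.53 -3.24
-0.074 2.9 -1.6
-0.073 0.9 -2.84
-0.072 -1.08 -1.12
-0.071 -5.07 2.77
-0.07 -8.82 7.31
-0.06999999999999995 12.6833 [-11.60478649  -1.68421605   7.31119982] [0.4303228  0.23570772 0.02622005]
```

View pics/t2.png

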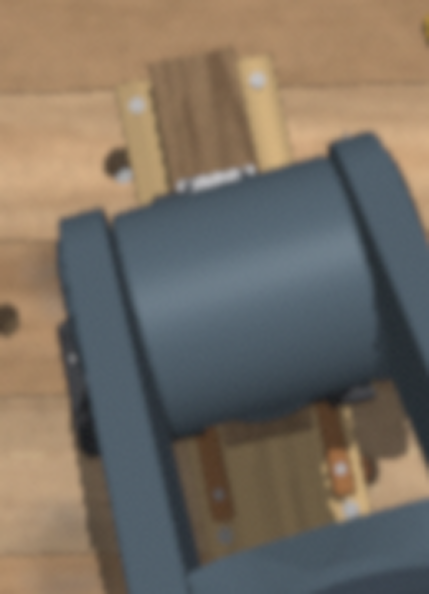

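The top view is blocked by the arm over the joint. The force trace shows buffer contact from x of about -0.074, then a firm stop. I'll ease off, release, retreat and look.

```bash
python3 - <<'E'
from h import *
from rig import r
J,K=np.load("poses.npy")
r.move_straight(world(J,[-.071,0,.0265]),.05)
print(r.observe()["force"])
r.let_go()
s=r.observe();p=np.array(s["eef_pos"]);print(s["finger_gap"],s["force"])
r.move_straight(p+[0,0,.09],.12)
r.movep(world(J,[-.07,-.12,.14]),rot(J[2]-np.pi/2+np.pi))
f=r.grab_frame("top");np.savez("top3.npz",**f);cv2.imwrite("pics/t3.png",cv2.resize(f["img"][165:345,235:365,::-1],None,fx=3.3,fy=3.3,interpolation=cv2.INTER_CUBIC))
P=cloud(f);q=P.reshape(-1,3);q=q[np.isfinite(q).all(1)]
c,s_=np.cos(J[2]),np.sin(J[2]);d=q[:,:2]-J[:2];L=np.c_[d@[c,s_],d@[-s_,c],q[:,2]]
h=L[(L[:,2]>.0575)&(L[:,2]<.066)&(abs(L[:,0]+.016)<.02)&(abs(L[:,1])<.02)];print("post head",len(h),h.mean(0))
e=L[(L[:,2]>.034)&(L[:,2]<.045)&(abs(L[:,0]+.11)<.03)&(abs(L[:,1])<.02)];print("rail back edge",e[:,0].min() if len(e) else None)
h=L[(L[:,2]>.076)&(L[:,2]<.09)&(abs(L[:,0]-.016)<.03)&(abs(L[:,1]+.065)<.03)];print("knob",len(h),h.mean(0) if len(h) else 0)
print(r.observe()["time"])
E
```

```text
[-6.84791719 -1.04489055  2.81261539]
0.08815368489087733 [ 0.20267585 -0.14551387 -0.60146085]
post head 38 [-0.01760247  0.0014244   0.06163281]
rail back edge -0.11185733383666814
knob 74 [ 0.01788858 -0.06380661  0.08074786]
15.2
```

View pics/t3.png

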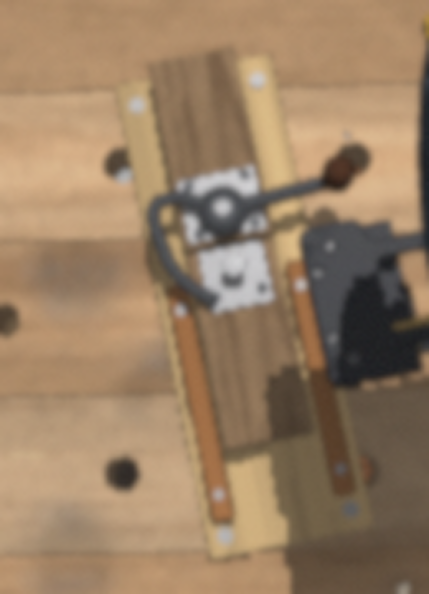

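The rail is in, with a gap of about 3.6 mm to the joint face. The post at crop (233,272) is inside the open hook and the lever is still open, with the knob at (340,170). Now I close the lever.

```bash
cat > go4.py <<'E'
from h import *
from rig import r
J,K=np.load("poses.npy");y=J[2]
def tgt(th,off,z):
    return world(J,[.016+.065*np.sin(th)-off*np.cos(th),-.065*np.cos(th)-off*np.sin(th),z]),rot(y+th-np.pi/2)
r.close(20)
r.movep(*tgt(0,.036,.13));print(np.round(r.observe()["joint_positions"],2))
p,q=tgt(0,.036,.062);r.move_straight(p,.12)
b=np.array(r.observe()["force"])
def go(th,off,v):
    p,q=tgt(th,off,.062);r.move_straight(p,v,rot=q)
    f=np.array(r.observe()["force"])-b;t=world([0,0,y],[np.cos(th),np.sin(th),0])
    return f@t,np.hypot(*f[:2])
go(0,.019,.06)
for th in np.r_[.1:1.45:.1,1.45:1.64:.02]:
    ft,fh=go(th,.018,.06 if th<1.44 else .03)
    print(round(th,2),round(ft,1),round(fh,1))
    if th>1.4 and ft<-16 or fh>35:break
s=r.observe();print(s["time"],s["eef_pos"])
f=r.grab_frame("top");np.savez("top4.npz",**f)
go(th-.05,.030,.05) ; p=np.array(r.observe()["eef_pos"])
r.move_straight(p+[0,0,.10],.15)
r.movep(world(J,[-.05,-.16,.2]),rot(y-np.pi/2))
f=r.grab_frame("top");cv2.imwrite("pics/t5.png",cv2.resize(f["img"][165:345,235:365,::-1],None,fx=3.3,fy=3.3,interpolation=cv2.INTER_CUBIC))
P=cloud(f);q=P.reshape(-1,3);q=q[np.isfinite(q).all(1)]
c,s_=np.cos(y),np.sin(y);d=q[:,:2]-J[:2];L=np.c_[d@[c,s_],d@[-s_,c],q[:,2]]
h=L[(L[:,2]>.0575)&(L[:,2]<.066)&(abs(L[:,0]+.014)<.012)&(abs(L[:,1])<.015)];print("post head",len(h),h.mean(0))
h=L[(L[:,2]>.076)&(L[:,2]<.09)&(abs(L[:,0]-.081)<.03)&(abs(L[:,1])<.04)];print("knob",len(h),h.mean(0) if len(h) else 0)
if len(h): m=h.mean(0);print("cam",np.arctan2(m[1],m[0]-.016)+np.pi/2)
print(r.observe()["time"])
E
python3 go4.py
```

```text
[0.13 0.2  1.82 0.   1.12 1.51]
0.1 -0.3 0.5
0.2 0.0 0.0
0.3 -1.0 1.2
0.4 -1.4 1.5
0.5 -1.2 1.2
0.6 -1.4 1.5
0.7 0.0 0.9
0.8 -0.8 0.8
0.9 -1.2 1.3
1.0 -0.6 0.6
1.1 -1.4 1.5
1.2 -1.1 1.1
1.3 -0.7 1.7
1.4 -1.2 1.2
1.45 -0.5 0.5
1.47 -0.9 2.2
1.49 -1.4 1.5
1.51 -1.8 2.0
1.53 -1.2 1.2
1.55 -1.0 1.6
1.57 -3.0 3.2
1.59 -7.3 7.7
1.61 -11.0 11.6
1.63 -15.7 16.4
26.5417 [0.58504635 0.24656998 0.06193212]
post head 41 [-0.01591449  0.00058962  0.06109796]
knob 74 [0.07853579 0.00067168 0.08064192]
cam 1.5815367045201643
29.1083
```

```bash
ls pics
```

```text
c1.png
scene0.png
t2.png
t3.png
t5.png
top0.png
w1.png
```

View pics/t5.png

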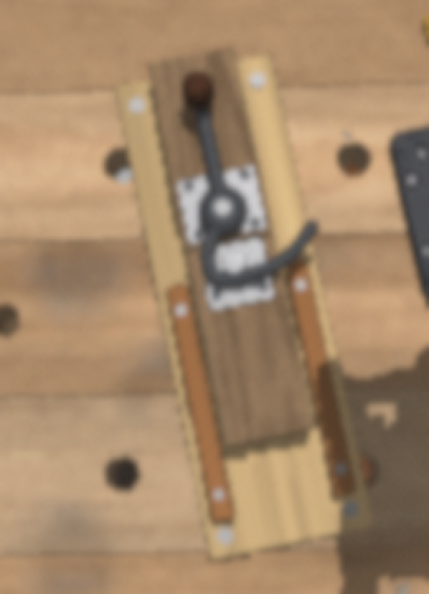

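The lever is in line, with the knob at crop (198,88). The hook wraps the post at (235,265) and there is no visible gap at the joint line, about row 238. One check of tightness and the bystanders before handing in.

```bash
python3 - <<'E'
from h import *
from rig import r
J,K=np.load("poses.npy")
p=world(J,[-.005,-.0,.25]);r.movep(p-np.array([0.0,0,0]),rot(J[2]+0.0))
f=r.grab_frame("wrist");cv2.imwrite("pics/w6.png",f["img"][...,::-1])
r.movep(world(J,[-.05,-.16,.2]),rot(J[2]-np.pi/2))
f=r.grab_frame("top");P=cloud(f);q=P.reshape(-1,3);q=q[np.isfinite(q).all(1)]
c,s=np.cos(J[2]),np.sin(J[2]);d=q[:,:2]-J[:2];L=np.c_[d@[c,s],d@[-s,c],q[:,2]]
e=L[(L[:,2]>.034)&(L[:,2]<.045)&(abs(L[:,0]+.11)<.03)&(abs(L[:,1])<.02)];print("rail back edge",e[:,0].min())
for n,a in dict(dog=(170,215,315,355,.045,.07),rule=(355,475,145,185,.006,.02)).items():
    t=P[a[2]:a[3],a[0]:a[1]].reshape(-1,3);t=t[(t[:,2]>a[4])&(t[:,2]<a[5])];print(n,rect(t[:,:2]))
o=r.observe();print(o["time"],o["force"])
E
```

```text
rail back edge -0.1103094329108324
dog (array([328.5, 455.2]), array([39.1, 38.3]), 89.6)
rule (array([636.7,  91.1]), array([17.3, 80.3]), 8.9)
31.4917 [0.10706786 1.47986478 0.3007767 ]
```

View pics/w6.png

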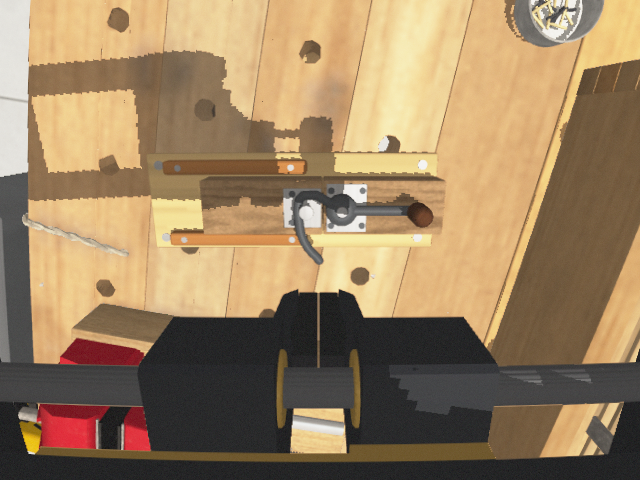

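The wrist view shows the rail end against the fixed timber at about column 323, the hook round the post at (307,212), and the lever in line with the knob at (420,214). The rail's back edge measures -110.3 mm against -110 when tight, so the joint is closed.

```bash
python3 -c "
from rig import r
r.hold(.3);print(r.observe()['force']);print(r.sign_off())"
```

```text
[-0.37226762  0.18627022 -0.22004703]
the job is handed in; nothing more can be done
None
```

The joint is locked and handed in at about 32 s: the rail is drawn tight (back edge at -110.3 mm against -110 mm), the lever is at its stop, and the robot is clear; the dog measures unmoved, and the rule was partly hidden in the last check but the arm never went near it.

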